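Fasten the lamp-house cover of a spectrophotometer and press its new seal home

ROBOT

A 6-joint arm with a two-finger parallel gripper is mounted at the origin on the work surface. World frame = base frame: x ahead of the robot, y to its left, z up, the work surface at z = 0. Lengths are in m, angles in degrees, forces in N, time in s.
With the tool pointing down it reaches from about 0.275 to 0.825 m from the base axis. Payload 4.9 kg.
Tool frame: the origin (TCP) lies between the finger pads; the fingertips stand 17 mm ahead of it and the grasp point (between the pads) lies 2 mm behind it (tip_extent is the distance from the TCP to the fingertips, in m); z points along the fingers, x is the direction in which the jaws open and shut, and the axes are right-handed (so a half turn about z gives the same grasp; the last joint's range is limited). The gripper opens to 85 mm and grips with 20 to 120 N. Pads are 22 mm wide; open, the fingers measure 114 mm over their backs; the gripper's body (76 mm by 85 mm) begins 54 mm behind the grasp point. The pads swing forward as they close: fully open they stand 13 mm farther back than shut.
Start: joints at [58.831, 18.69, -11.035, 60.275, 0, 82.311], TCP at [0.219, 0.504, 0.248] pointing down, gripper open.
Joint ranges: [-152.03, 152.03], [-55.5, 102.48], [-74.3, 77.21], [-110.64, 120.58], [-84.22, 78.4], [-180, 180]. Speed limits (degrees/s): [147.25, 147.25, 180, 180, 180, 180].

INTERFACE

Orientations are given as a 3x3 rotation matrix whose columns are the frame's x, y, z axes.
In Python, from bench import get_state, capture, sign_off, tip_extent gives the robot as it stands.
- The arm moves only by the tool arm_command, never from a script. Its argument "steps" is a list of rows, each a list of 3 entries, a list of its own where there are three numbers: the turn, a rotation vector about the tool's x, y, z in degrees, then the shift along the tool's x, y, z in m, then the closure, from -1 (fully open) to 1 (shut). A call has 1 to 20 rows; each row is the pose to reach, as a shift and turn from the pose commanded when the call began, along the tool's axes at that moment; what a row does not reach only later rows make up. A row lasts 1/12 s, in which the tool goes at most 41.7 mm and 7.16 degrees, less where a joint would pass 70% of its speed; a pose out of reach is approached as far as the arm can. A call with a gripper value outside its range is refused whole. The fingers move at their own pace and stop on an object; "squeeze" is the grip in N (left out, the last holds). Time passes only in rows, so rows that repeat a pose let the fingers close. It gives the time, the measured TCP pose, the force and the opening at its end, in the units of the state.
- get_state(): the state, without advancing time (a new reading comes with each control period).
- capture(name): name is "scene" or "top"; returns a dict with "frame" (420x560x3 uint8, red, green, blue), "camera_matrix" (3x3 intrinsics, pixels), "dist_coeffs" ([k1, k2, p1, p2, k3] as OpenCV has them; the pictures are not rectified), "extrinsics" (4x4, takes a point from camera to world coordinates). Camera axes: x right, y down, z forward; pixel columns grow to the right and rows downward; lengths in m; the calibration is good to about 2 mm. A picture is of the moment at which its call begins. There is no depth.
- sign_off(): hands the job in, once; it reports no verdict.
The state is a dict: "clock": time; "joint_positions": joint angles; "qvel": joint speeds; "tau": joint torques, N m; "ee_pos": TCP position; "tcp_rot": TCP orientation; "ft_force": force on the tool from outside, world axes, zero at the start; "ft_torque": the same for the moment, N m; "grip_width": finger opening in m.
Only numpy, scipy, OpenCV 4.12 (cv2) and the standard library are available. Lean on these libraries where they do the work, as an engineer would, in place of code of your own. Each camera call takes 0.05 s, during which the arm holds its last target. There are 200 camera calls.

TASK

The lamp-house cover on top of the spectrophotometer has just been given a new foam seal and still stands ajar at its front edge. Turn the wing-head quarter-turn fastener clockwise until the slot along the wing lines up with the two index grooves in the cover and let go of the wing; then press on the cover plate itself until it lies flush on its frame, and finish while still holding it pressed there so that the seal can bed in. Leave the bottle, the beaker and the cuvette box where they are.

Things in the scene. Friction and masses are not known exactly. Their poses are not given: they have to be found in the camera images.
- instrument: Spectrophotometer, white, 360 mm deep (x), 440 mm wide (y), fixed. Origin: centre of its underside on the bench; x from its front to its rear, y to its left, z up. Flat top at z = 130 mm; front right a sloped console with display and keys (up to 166 mm), rear right the black sample lid (155 mm, not part of the job), left the lamp house.
- lamp_frame (a point): Centre of the lamp-house frame at rim height: four grey walls, 150 mm (x) by 160 mm (y), standing on the instrument's top, rim 160 mm above the bench, 100 mm left of the instrument's centre. Axes as the instrument.
- cover: Lamp-house cover, grey plate 150 x 160 x 5 mm on that frame, hinged at its rear edge. Origin: middle of the hinge line, 160.5 mm above the bench; the plate runs to its -x, underside z = 0, top z = 5 mm. Flush when parallel to the instrument's top; its front edge rises as it opens. Fastener at x = -118 mm, y = 0; louvres from x = -15 to -55 mm; the rest is bare.
- cover_front (a point): Middle of the cover's front edge (150 mm from the hinge), at the plate's underside: 160.5 mm above the bench when flush. The springy seal holds it about 8 mm higher while unfastened and about 5 mm higher when fastened; let go, it springs up again.
- press_spot (a point): One bare patch of the cover's top, 85 mm from the hinge and 50 mm left of its middle; any bare part of the plate will do. Pressing the fastened cover flush takes about 11 N here, or 6 N at the front edge; a rigid stop is then felt.
- fastener: Wing-head quarter-turn fastener of bare steel, carried by the cover, turning about its z (the plate's normal). Origin: on its axis at the plate's top surface. The upright wing is 36 mm long (its y), 10 mm thick (its x), its top 26 mm above the plate; it stands on a round boss 26 mm wide, 7 mm high. Starts 57 to 86 degrees anticlockwise (from above) of fastened.
- index_groove (a point): Black groove, 18 x 3 mm, in the cover's top, its centre 33 mm left of the fastener's axis; its twin lies 33 mm right. Fastened: the fastener's y, and so the black slot along the wing's top, lies along the cover's y, in line with both grooves. A stop lies 3 degrees beyond.
- wing_top (a point): Middle of the wing's top, where the slot runs. The fastener turns clockwise to fasten with 0.05 N m of friction and stays where left. Over the last 40 degrees its hidden cross pin rides down a ramp that draws the plate down about 3 mm; the turn goes more easily if the wing is pushed down 4 mm before or meanwhile.
- reagent_bottle: Bystander: brown glass bottle, 68 mm across, 150 mm high, standing left of the instrument. Origin at its underside.
- beaker: Bystander: glass beaker, 72 mm across, 90 mm high, standing right of the instrument. Origin at its underside.
- cuvette_box: Bystander: flat plastic box 60 x 110 x 42 mm, lying on the black sample lid of the instrument. Origin at its underside.

How it is judged:
By the outcome, as a careful person would: the job done as asked, in the order asked, and still so for the second after the job is handed in, while the arm keeps its last pose, push and grip.
It also fails if it takes over 38 s, if anything falls off the work surface, if the arm or the gripper's body presses on something with over 40 N, if the wrist force passes 120 N, or if a joint passes its speed limit or range.

## Working session

There is one attempt and no reset: what is moved stays moved. The work goes in short steps, Python scripts to look and compute and a tool call to move; the robot and the scene stay as the last step left them, time stands still between calls to the robot, and variables do not carry over. Pictures are saved under pics/ and viewed, about 8 in all and at most 12, crops included, and the job is handed in when it is done.

Besides the shell and the picture viewer there is one more tool, called after "Request:" as name([rows], argument=value, ...), one row to a line, values as JSON. arm_command: Moves the arm, as the interface text tells. Its arguments: {"type":"object","properties":{"steps":{"type":"array"},"squeeze":{"type":"number"}},"required":["steps"]}

```bash
mkdir -p pics; ls
python3 - <<'E'
from bench import *
import cv2,numpy as np
np.set_printoptions(precision=4,suppress=True)
print(get_state(), tip_extent)
for n in("scene","top"):
    c=capture(n); cv2.imwrite(f"pics/{n}0.png",cv2.resize(c["frame"][:,:,::-1],(800,600),interpolation=cv2.INTER_CUBIC))
    cv2.imwrite(f"{n}_raw.png",c["frame"][:,:,::-1])
    np.savez(f"{n}.npz",K=c["camera_matrix"],d=c["dist_coeffs"],E=c["extrinsics"]); print(c["camera_matrix"],c["dist_coeffs"],c["extrinsics"])
E
```

```text
pics
{'clock': 0.0, 'joint_positions': array([ 58.832 ,  18.7328, -11.0933,  60.274 ,   0.    ,  82.3103]), 'qvel': array([ 0.0434, -0.0776, -0.0047, -0.0211,  0.0384,  0.022 ]), 'tau': array([ -0.0004, -44.3399,  26.2442,   0.0156,  -0.0003,   0.    ]), 'ee_pos': array([0.2188, 0.504 , 0.2475]), 'tcp_rot': array([[ 0.3984,  0.9172, -0.0009],
       [ 0.9172, -0.3984, -0.0015],
       [-0.0017, -0.0002, -1.    ]]), 'ft_force': array([ 0.0324,  0.5051, -0.2615]), 'ft_torque': array([-0.0019,  0.0144,  0.0192]), 'grip_width': 0.08546734886811719} 0.017
[[386.2528   0.     280.3555]
 [  0.     386.2528 202.1746]
 [  0.       0.       1.    ]] [-0.0339  0.      0.      0.      0.    ] [[-0.8235  0.3772 -0.4237  0.9804]
 [ 0.5672  0.56   -0.6039  0.5355]
 [ 0.0094 -0.7377 -0.6751  0.6976]
 [ 0.      0.      0.      1.    ]]
[[409.0593   0.     278.6386]
 [  0.     409.0593 211.124 ]
 [  0.       0.       1.    ]] [-0.0644  0.      0.      0.      0.    ] [[ 0.0092 -0.9853  0.1705  0.4285]
 [-0.9999 -0.0067  0.0154  0.002 ]
 [-0.014  -0.1707 -0.9852  1.1481]
 [ 0.      0.      0.      1.    ]]
```

View pics/scene0.png

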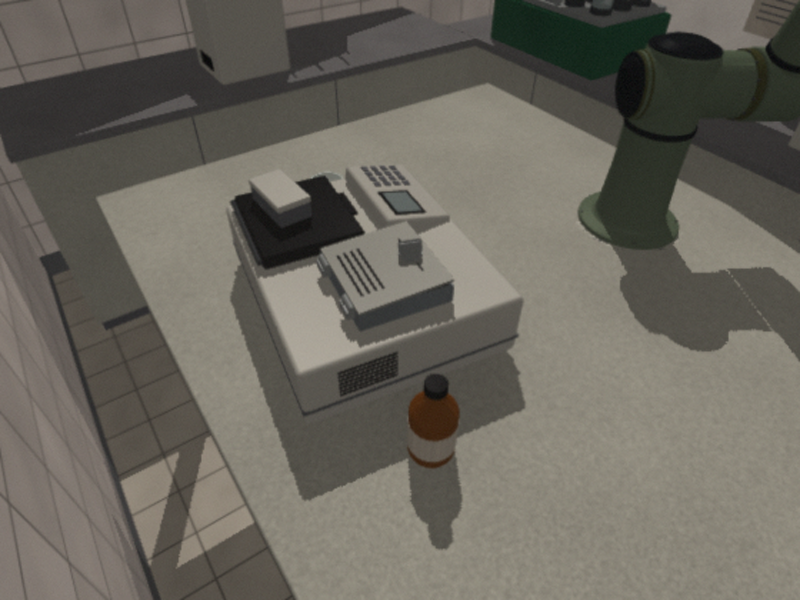

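View pics/top0.png

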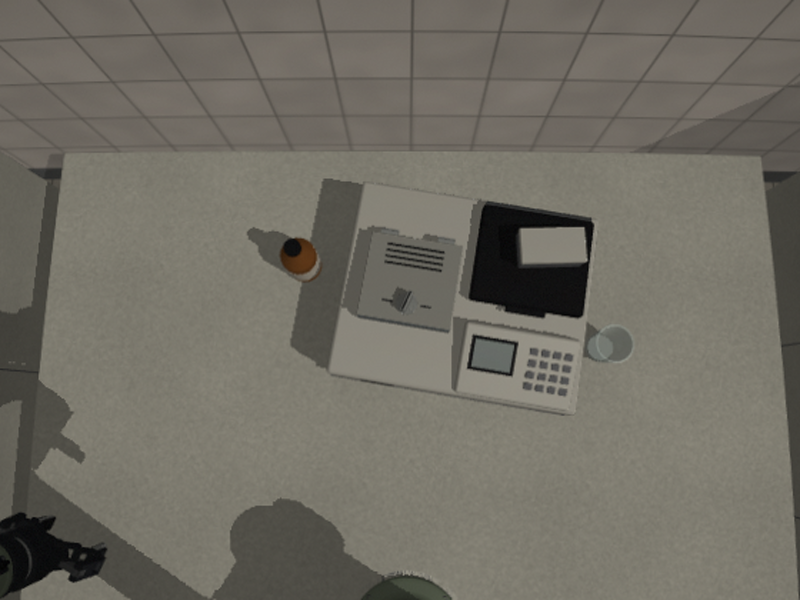

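The top view shows the lamp-house cover with corners near (373,232), (463,240), (450,331) and (357,318). The wing is near (404,298), with grooves at (387,300) and (426,307). The scene view shows the wing at (409,248). I'll enlarge both.

Run:
```python
import cv2,numpy as np
a=cv2.imread("top_raw.png")[155:240,240:333]; b=cv2.imread("scene_raw.png")[145:235,215:325]
f=lambda i,w:cv2.convertScaleAbs(cv2.resize(i,(w,600),interpolation=cv2.INTER_CUBIC),alpha=1.5)
cv2.imwrite("pics/t1.png",f(a,656)); cv2.imwrite("pics/s1.png",f(b,733))
```

```text
(no output)
```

View pics/t1.png

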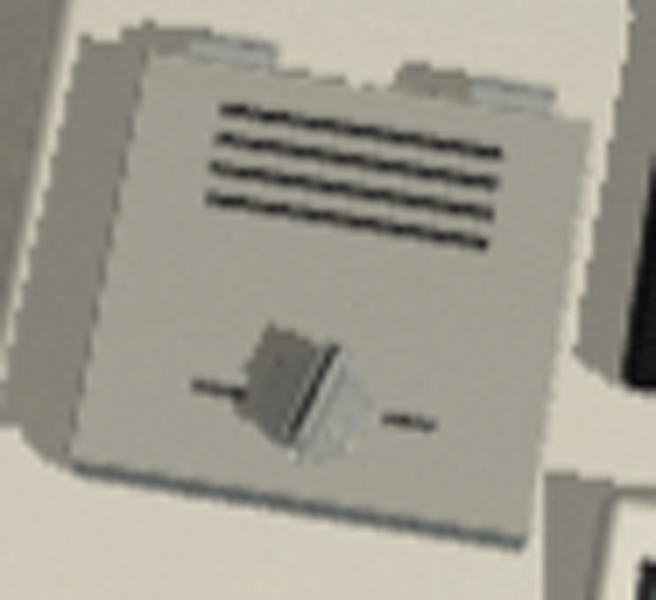

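View pics/s1.png

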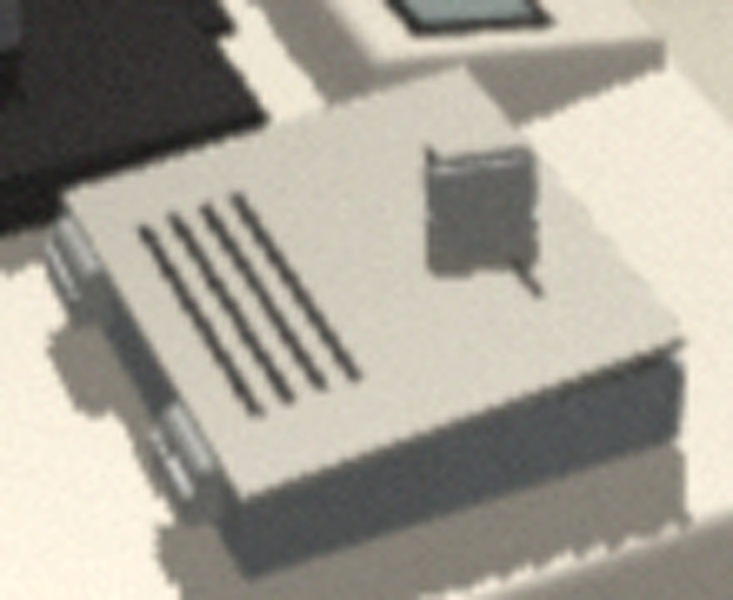

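The close views show these crop pixels.

| Feature | Top crop | Scene crop |
|---|---|---|
| Cover corners | (150,52), (592,122), (527,534), (73,461) | (245,495), (65,190), (462,68), (683,338) |
| Grooves | (217,388), (410,421) | – |
| Slot ends | (336,350), (290,437) | (432,155), (530,150) |

The slot is about 70° anticlockwise of fastened.

```bash
cat > h.py <<'E'
import cv2,numpy as np
from scipy.optimize import least_squares
from scipy.spatial.transform import Rotation as R
np.set_printoptions(precision=4,suppress=True)
C={n:np.load(n+".npz") for n in("top","scene")}
def proj(n,P):
    c=C[n]; E=np.linalg.inv(c["E"])
    return cv2.projectPoints(np.array(P,float),cv2.Rodrigues(E[:3,:3])[0],E[:3,3],c["K"],c["d"])[0][:,0]
def raw(n,uv):
    uv=np.array(uv,float)
    return uv/7.056+[240,155]-.43 if n=="top" else uv/6.665+[215,145]-.43
def cov(p,Q,lift=None):  # cover coords -> world
    x,y,yaw=p[:3]; a=np.arcsin((p[3] if lift is None else lift)/.15)
    Q=R.from_euler('y',a).apply(np.array(Q,float))
    return R.from_euler('z',yaw).apply(Q+[.0,0,0])+[x,y,.1605]
corn=[[0,.08,.005],[0,-.08,.005],[-.15,-.08,.005],[-.15,.08,.005]]
gro=[[-.118,.033,.005],[-.118,-.033,.005]]
def fast(g): # wing slot ends
    s,c=np.sin(g),np.cos(g); return [[-.118-.018*s*k,.018*c*k,.031] for k in(1,-1)]
E
python3 - <<'E'
from h import *
T=raw("top",[(150,52),(592,122),(527,534),(73,461),(217,388),(410,421)]);S=raw("scene",[(245,495),(65,190),(462,68),(683,338)])
Ts=raw("top",[(290,437),(336,350)]);Ss=raw("scene",[(530,150),(432,155)])
def f(p,use=("top","scene")):
    g=fast(p[4]); r=[]
    if "top" in use: r+=[proj("top",cov(p,corn+gro))-T,proj("top",cov(p,g))-Ts]
    if "scene" in use: r+=[proj("scene",cov(p,corn))-S,proj("scene",cov(p,g))-Ss]
    return np.r_[tuple(r)].ravel()
for use in [("top",),("scene",),("top","scene")]:
    s=least_squares(lambda p:np.r_[f(p,use),(p[3]-.008)/.001],[.6,.1,-.15,.008,1.2])
    p=s.x;print(use,p,np.degrees(p[2:5:2]),s.fun.reshape(-1)[:-1].reshape(-1,2).round(1).tolist())
np.save("p.npy",p)
print("axis top",cov(p,[[-.118,0,.005],[-.118,0,.031],[-.15,0,0],[-.085,.05,.005]]))
E
```

```text
('top',) [ 0.7106 -0.0146 -0.1593  0.0079  1.263 ] [-9.1277 72.3657] [[-0.6, -0.3], [0.3, -0.0], [0.5, 0.4], [-0.8, -0.2], [0.3, 0.6], [-0.2, 0.3], [-0.0, 0.1], [0.4, -0.8]]
('scene',) [ 0.7089 -0.0115 -0.1596  0.0077  1.17  ] [-9.146  67.0363] [[-0.6, 0.3], [-0.8, -0.2], [0.4, -1.1], [1.1, -0.5], [1.1, 0.4], [-1.1, 0.6]]
('top', 'scene') [ 0.7096 -0.0133 -0.158   0.0074  1.2363] [-9.052  70.8342] [[-1.1, 0.1], [-0.2, 0.3], [0.0, 0.8], [-1.2, 0.3], [-0.2, 1.0], [-0.7, 0.8], [-0.7, 0.5], [0.1, -0.2], [-1.3, -0.1], [-1.5, -0.5], [-0.4, -1.3], [0.3, -0.8], [0.3, -0.2], [-1.8, 0.7]]
axis top [[0.5935 0.0053 0.1713]
 [0.5948 0.0051 0.1973]
 [0.5617 0.0103 0.1679]
 [0.6339 0.0494 0.1697]]
```

The two views agree within about 3 mm and 5°. The wing axis is at (0.594, 0.005), its top is at z = 0.197, and it's about 71° from fastened. Next I'll move above it at z ≈ 0.245.

Request:
arm_command([
  [[0, 0, 0], [-0.006, 0.011, 0], -1],
  [[0, 0, 0], [-0.018, 0.033, 0], -1],
  [[0, 0, 0.5], [-0.037, 0.065, 0], -1],
  [[0, 0, 1], [-0.055, 0.098, 0], -1],
  [[0, 0, 1], [-0.074, 0.13, 0], -1],
  [[0, 0, 1.5], [-0.092, 0.163, 0], -1],
  [[0, 0, 1.5], [-0.111, 0.195, 0], -1],
  [[0, 0, 2], [-0.129, 0.228, 0], -1],
  [[0, 0, 2], [-0.148, 0.261, 0], -1],
  [[0, 0, 2.5], [-0.166, 0.293, 0], -1],
  [[0, 0, 2.5], [-0.185, 0.326, 0], -1],
  [[0, 0, 3], [-0.203, 0.358, 0], -1],
  [[0, 0, 3], [-0.222, 0.391, 0], -1],
  [[0, 0, 3.5], [-0.24, 0.424, 0], -1],
  [[0, 0, 4], [-0.259, 0.456, 0], -1],
  [[0, 0, 4.5], [-0.277, 0.489, 0], -0.5],
  [[0, 0, 4.5], [-0.293, 0.516, 0], -0.2],
  [[0, 0, 4.5], [-0.302, 0.532, 0], 0],
  [[0, 0, 4.5], [-0.308, 0.543, 0], 0],
  [[0, 0, 4.5], [-0.308, 0.543, 0], 0],
], squeeze=30)

```text
clock: 1.77
ee_pos: [0.5952, 0.0031, 0.2477]
tcp_rot: [[0.472, 0.882, -0.0], [0.882, -0.472, -0.001], [-0.001, -0.0, -1.0]]
ft_force: [0.3, -0.4, 0.4]
grip_width: 0.0427
```

```bash
cat > look.py <<'E'
import sys,cv2,numpy as np
from bench import *
out=[]
for n in ("scene","top"):
    f=capture(n)["frame"][:,:,::-1]; cv2.imwrite(f"{n}_{sys.argv[1]}.png",f)
    y,x=(135,215) if n=="scene" else (150,235)
    out.append(cv2.resize(f[y:y+100,x:x+100],(400,400) if 0 else (400,400),interpolation=cv2.INTER_CUBIC))
cv2.imwrite(f"pics/{sys.argv[1]}.png",cv2.convertScaleAbs(np.hstack(out),alpha=1.4))
s=get_state();print(s["ee_pos"],s["ft_force"],s["grip_width"])
E
python3 look.py a
python3 - <<'E'
from h import *
p=np.load("p.npy"); tp=np.array([.5952,.0031,.2477]); x=np.array([.472,.882,0])
print(((proj("scene",[tp+[0,0,-.017],tp+[0,0,-.017]+.0*x,cov(p,[[-.118,0,.031]])[0]])-[215,135])*4))
E
```

```text
[0.59367314 0.00579441 0.24789925] [-0.58225743  0.07033538  0.53788469] 0.04246080578753708
[[282.2224  77.6397]
 [282.2224  77.6397]
 [283.8638 130.6889]]
```

View pics/a.png

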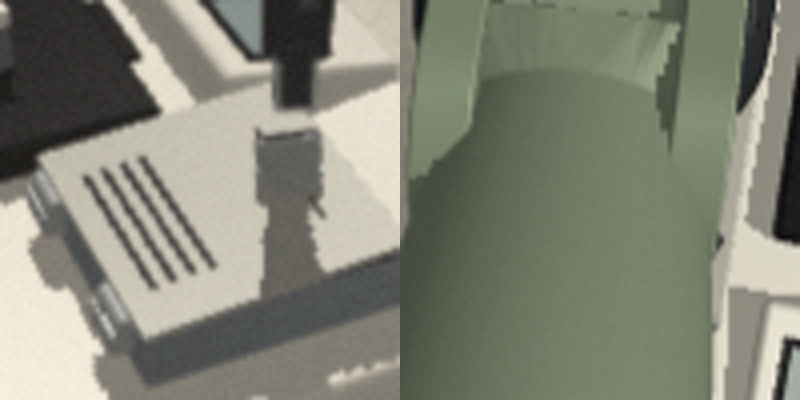

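The near finger (col 294) sits over the wing (cols 255–320, centre 288), so it's lined up. I'll descend 50 mm and close gently.

Request:
arm_command([
  [[0, 0, 0], [0, 0, 0.01], 0],
  [[0, 0, 0], [0, 0, 0.025], 0],
  [[0, 0, 0], [0, 0, 0.038], 0],
  [[0, 0, 0], [0, 0, 0.046], 0],
  [[0, 0, 0], [0, 0, 0.049], 0],
  [[0, 0, 0], [0, 0, 0.049], 0],
  [[0, 0, 0], [0, 0, 0.049], 0.3],
  [[0, 0, 0], [0, 0, 0.049], 0.5],
  [[0, 0, 0], [0, 0, 0.049], 0.7],
  [[0, 0, 0], [0, 0, 0.049], 1],
  [[0, 0, 0], [0, 0, 0.049], 1],
  [[0, 0, 0], [0, 0, 0.049], 1],
  [[0, 0, 0], [0, 0, 0.049], 1],
  [[0, 0, 0], [0, 0, 0.049], 1],
  [[0, 0, 0], [0, 0, 0.049], 1],
], squeeze=40)

```text
clock: 3.12
ee_pos: [0.5943, 0.0052, 0.1994]
tcp_rot: [[0.469, 0.883, -0.0], [0.883, -0.469, -0.001], [-0.001, 0.0, -1.0]]
ft_force: [-2.0, -2.7, 2.0]
grip_width: 0.0089
```

Gripped at 8.9 mm with small forces. I'll press down 4 mm and turn the first 35°.

Request:
arm_command([
  [[0, 0, 0], [0, 0, 0.002], 1],
  [[0, 0, 0], [0, 0, 0.004], 1],
  [[0, 0, 0], [0, 0, 0.004], 1],
  [[0, 0, 3], [0, 0, 0.004], 1],
  [[0, 0, 6], [0, 0, 0.004], 1],
  [[0, 0, 10], [0, 0, 0.004], 1],
  [[0, 0, 14], [0, 0, 0.004], 1],
  [[0, 0, 18], [0, 0, 0.004], 1],
  [[0, 0, 22], [0, 0, 0.004], 1],
  [[0, 0, 26], [0, 0, 0.004], 1],
  [[0, 0, 30], [0, 0, 0.004], 1],
  [[0, 0, 33], [0, 0, 0.004], 1],
  [[0, 0, 35], [0, 0, 0.004], 1],
  [[0, 0, 35], [0, 0, 0.004], 1],
])

```text
clock: 4.28
ee_pos: [0.5939, 0.0055, 0.1959]
tcp_rot: [[0.891, 0.453, -0.001], [0.453, -0.891, -0.001], [-0.001, 0.0, -1.0]]
ft_force: [-5.1, -1.9, 6.6]
grip_width: 0.0084
```

```bash
python3 -c "
from bench import *
s=get_state();print(s)"
```

```text
{'clock': 4.2833, 'joint_positions': array([-6.56289651e+00,  2.54868890e+01, -8.74510738e+00,  5.57952874e+01,
       -4.83259370e-02,  5.64882026e+01]), 'qvel': array([ 0.03282957,  0.04761748, -0.06070744,  0.02646053, -0.02165171,
       -2.0017964 ]), 'tau': array([  1.14782564, -46.10631466,  25.60812056,  -1.89115427,
         1.17977276,   0.17194907]), 'ee_pos': array([0.59393354, 0.00551144, 0.19589975]), 'tcp_rot': array([[ 8.91410724e-01,  4.53195981e-01, -5.69472313e-04],
       [ 4.53195518e-01, -8.91410797e-01, -7.83493681e-04],
       [-8.62709956e-04,  4.40332369e-04, -9.99999531e-01]]), 'ft_force': array([-5.11714913, -1.86208537,  6.57719731]), 'ft_torque': array([-0.82765011,  1.05200193,  0.00850856]), 'grip_width': 0.00844137777396477}
```

Request:
arm_command([
  [[0, 0, 4], [0, 0, 0.001], 1],
  [[0, 0, 8], [0, 0, 0.001], 1],
  [[0, 0, 12], [0, 0, 0.001], 1],
  [[0, 0, 16], [0, 0, 0.001], 1],
  [[0, 0, 20], [0, 0, 0.001], 1],
  [[0, 0, 24], [0, 0, 0.001], 1],
  [[0, 0, 28], [0, 0, 0.001], 1],
  [[0, 0, 31], [0, 0, 0.001], 1],
  [[0, 0, 34], [0, 0, 0.001], 1],
  [[0, 0, 36], [0, 0, 0.001], 1],
  [[0, 0, 36.5], [0, 0, 0.001], 1],
  [[0, 0, 36.5], [0, 0, 0.001], 1],
  [[0, 0, 36.5], [0, 0, 0.001], 1],
])

```text
clock: 5.37
ee_pos: [0.5942, 0.0056, 0.1948]
tcp_rot: [[0.986, -0.165, -0.0], [-0.165, -0.986, -0.0], [-0.0, 0.0, -1.0]]
ft_force: [-3.2, -1.8, 5.1]
grip_width: 0.0087
```

```bash
python3 -c "
from bench import *
s=get_state();print(s['ft_torque'],s['tcp_rot'],s['tau'])"
```

```text
[-0.7658529   0.94196021 -0.01439126] [[ 9.86331387e-01 -1.64773562e-01 -2.61335328e-04]
 [-1.64773650e-01 -9.86331341e-01 -3.61687711e-04]
 [-1.98166652e-04  3.99805117e-04 -9.99999900e-01]] [ 9.15037952e-01 -4.66721392e+01  2.53929090e+01 -1.59988526e+00
  1.01803120e+00 -1.87278748e-02]
```

Turned to −9.5° in world terms, with the grooves lying at about −9.1°. I'll release, lift and swing aside to check the alignment.

Request:
arm_command([
  [[0, 0, 0], [0, 0, 0], 0.4],
  [[0, 0, 0], [0, 0, 0], 0],
  [[0, 0, 0], [0, 0, 0], 0],
  [[0, 0, 0], [0, 0, -0.005], 0],
  [[0, 0, 0], [0, 0, -0.02], 0],
  [[0, 0, 0], [0, 0, -0.045], 0],
  [[0, 0, 0], [0, 0, -0.065], 0.5],
  [[0, 0, 0], [0, -0.02, -0.075], 1],
  [[0, 0, 0], [0, -0.05, -0.075], 1],
  [[0, 0, 0], [0, -0.085, -0.075], 1],
  [[0, 0, 0], [0, -0.12, -0.075], 1],
  [[0, 0, 0], [0, -0.155, -0.075], 1],
  [[0, 0, 0], [0, -0.19, -0.075], 1],
  [[0, 0, 0], [0, -0.22, -0.075], 1],
  [[0, 0, 0], [0, -0.24, -0.075], 1],
  [[0, 0, 0], [0, -0.25, -0.075], 1],
  [[0, 0, 0], [0, -0.25, -0.075], 1],
])

```text
clock: 6.78
ee_pos: [0.6355, 0.2544, 0.2689]
tcp_rot: [[0.987, -0.162, -0.0], [-0.162, -0.987, 0.001], [-0.0, -0.0, -1.0]]
ft_force: [-0.6, -0.6, -0.6]
grip_width: 0.0003
```

```bash
python3 look.py b
```

```text
[0.63553121 0.25164906 0.26909387] [-0.41939191  0.64728569  0.18928567] 2.5559504254493105e-05
```

View pics/b.png

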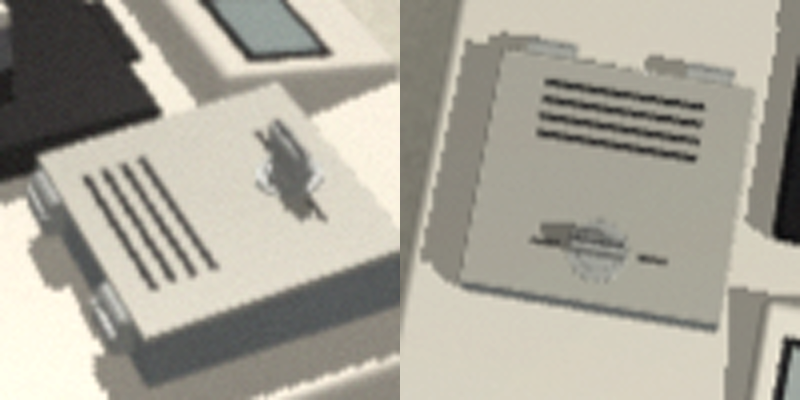

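The wing (top crop, around (598,245)) now lies roughly along the grooves, which are at (540,240) and (652,260). I'll enlarge it to check the angle.

Run:
```python
import cv2,numpy as np
from h import *
f=cv2.imread("top_b.png")[195:230,262:308]
g=cv2.imread("scene_b.png")[160:195,272:304]
a=cv2.resize(f,(0,0),fx=10,fy=10,interpolation=cv2.INTER_CUBIC); b=cv2.resize(g,(0,0),fx=10,fy=10,interpolation=cv2.INTER_CUBIC)
cv2.imwrite("pics/b2.png",cv2.convertScaleAbs(np.hstack([a,b]),alpha=1.7))
p=np.load("p.npy"); 
for g in(-3,0,3,6): print(g,*[((proj("top",cov(p,P,.005))-[262,195]+.5)*10).round().tolist() for P in(gro,fast(np.radians(g)))],((proj("scene",cov(p,fast(np.radians(g)),.005))-[272,160]+.5)*10+[460,0]).round().tolist())
```

```text
-3 [[87.0, 163.0], [355.0, 207.0]] [[147.0, 147.0], [295.0, 179.0]] [[641.0, 137.0], [574.0, 41.0]]
0 [[87.0, 163.0], [355.0, 207.0]] [[146.0, 151.0], [296.0, 175.0]] [[645.0, 136.0], [570.0, 42.0]]
3 [[87.0, 163.0], [355.0, 207.0]] [[145.0, 155.0], [297.0, 172.0]] [[649.0, 134.0], [566.0, 43.0]]
6 [[87.0, 163.0], [355.0, 207.0]] [[145.0, 159.0], [297.0, 168.0]] [[652.0, 133.0], [563.0, 45.0]]
```

View pics/b2.png

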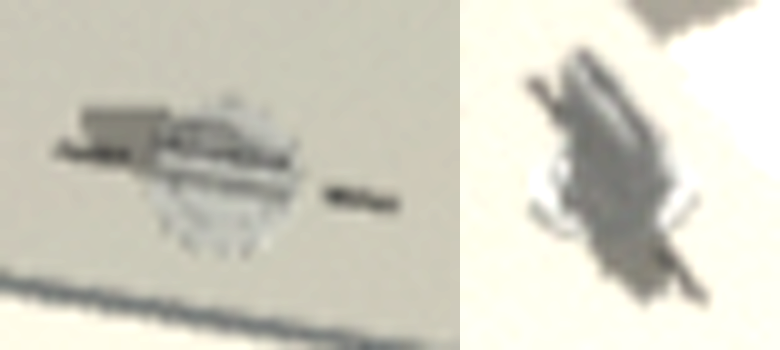

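The slot slopes about 8–9° against about 10° for the groove line, which could be a 1–2° shortfall or just pixel noise. I'll check it by subpixel fitting, and check the yaw on the long instrument edge.

Run:
```python
import cv2,numpy as np
from h import *
from bench import capture
from scipy.ndimage import map_coordinates as mc
f=np.mean([capture("top")["frame"].astype(float).mean(2) for _ in range(6)],0)
f2=np.mean([capture("scene")["frame"].astype(float).mean(2) for _ in range(6)],0)
np.save("fb.npy",f)
print(f[205:218,262:302].round().astype(int))
# plate front edge & left/right via template: optimise yaw by gradient along cover outlines
p=np.load("p.npy")
def edge(img,n,A,B,k=40,w=4):
    P=proj(n,A+(B-A)*np.linspace(.08,.92,k)[:,None]); t=P[-1]-P[0]; t/=np.linalg.norm(t); nn=np.array([-t[1],t[0]])
    o=np.arange(-w,w+.01,.1); S=np.array([mc(img,[q[1]+o*nn[1],q[0]+o*nn[0]],order=1) for q in P])
    G=np.abs(np.gradient(cv2.GaussianBlur(S,(0,0),3),axis=1)); i=G.argmax(1); d=o[i]
    s=np.linspace(0,np.linalg.norm(P[-1]-P[0]),k); m=np.abs(d-np.median(d))<1
    c=np.polyfit(s[m],d[m],1); return np.degrees(c[0]),np.median(d),m.sum()
I=lambda x,y,z:R.from_euler('z',p[2]).apply([x-.075,y-.1,z])+[p[0],p[1],0]
# instrument frame: hinge at x=+75 , y=+100
L={"cover left":(I(-.075,.18,.1705),I(.075,.18,.1655)),"inst front":(I(-.18,-.0,.13),I(-.18,.22,.13)),"inst left":(I(-.18,.22,.13),I(.18,.22,.13)),"inst rear":(I(.18,-.22,.13),I(.18,.22,.13)),"cover front":(I(-.075,.02,.1655),I(-.075,.18,.1655)),"cover right":(I(-.075,.02,.1705),I(.075,.02,.1655))}
for k,(a,b) in L.items(): print(k,edge(f,"top",a,b),edge(f2,"scene",a,b))
```

```text
[[115 115 115 114 115 115 115 115 104 102 102 102 102 102 102 102 102 113
  114 114 107 110 101 100 109 114 112 115 115 115 115 115 116 116 116 116
  116 116 116 116]
 [115 115 115 115 115 115 115 115  82  75  76  75  75  75  75  75  75  99
  100 100 100 103 103 110 111 112 107 114 116 116 115 115 116 115 116 116
  115 116 116 115]
 [115 115 115 115 115 115 115 115  82  75  75  75  76  75  75  73  81  76
   73  71  77  80  83  96 107 110 112 113 115 115 116 115 116 116 115 116
  116 115 116 115]
 [115 115 115 115 115 115 108 114  96  78  75  75  76  75  75  66  76  70
   78  76  83  81  81  77  96 103 106 111 113 110 115 116 116 115 116 116
  116 116 116 116]
 [115 115 115 115 115 103  78  91  93  70  65  69  70  75  73  64  66  56
   72  72  82  83  80  78  79  86  97 106 108 101 114 116 116 115 116 116
  115 116 116 116]
 [115 115 115 115 115  93  77  61  59  54  44  53  50  73  71  75  96  90
   79  80  76  69  67  59  71  69  81  84  85 105 115 115 115 115 116 115
  116 115 116 116]
 [115 115 115 115 115 115 115 103 101  91  81  80  76  75  73  79  95 100
  101 107 109 101 101  8
[... 1399 characters left out ...]
, np.int64(19))
inst left (np.float64(0.20358470677311397), np.float64(2.300000000000006), np.int64(40)) (np.float64(0.2095383987222233), np.float64(0.8000000000000043), np.int64(25))
inst rear (np.float64(-0.359302147431841), np.float64(-0.6999999999999971), np.int64(29)) (np.float64(-0.48332824607153446), np.float64(-0.6999999999999971), np.int64(33))
cover front (np.float64(0.2684483398958683), np.float64(-1.0999999999999974), np.int64(40)) (np.float64(-0.6728950224396886), np.float64(-1.3999999999999977), np.int64(34))
cover right (np.float64(1.0904804741849545), np.float64(2.5000000000000053), np.int64(23)) (np.float64(0.18418247497284287), np.float64(-0.8999999999999972), np.int64(40))
```

The yaw holds to about 0.3°. The slot slope (≈10°, about 2 rows in 11 columns) matches the grooves, and the gripper reading put the wing 0.4° past alignment, so it's fastened. Next I'll shut the fingers and go over bare plate at cover (−105, +55) mm, which is world (0.615, 0.057), stopping just above it.

Request:
arm_command([
  [[0, 0, 0], [0.001, 0.012, 0], 1],
  [[0, 0, 0], [0.002, 0.04, 0], 1],
  [[0, 0, 0], [0.004, 0.075, 0], 1],
  [[0, 0, 0], [0.006, 0.11, 0], 1],
  [[0, 0, 0], [0.008, 0.145, 0], 1],
  [[0, 0, 0], [0.01, 0.175, 0], 1],
  [[0, 0, 0], [0.011, 0.19, 0], 1],
  [[0, 0, 0], [0.011, 0.195, 0.01], 1],
  [[0, 0, 0], [0.011, 0.195, 0.03], 1],
  [[0, 0, 0], [0.011, 0.195, 0.05], 1],
  [[0, 0, 0], [0.011, 0.195, 0.065], 1],
  [[0, 0, 0], [0.011, 0.195, 0.073], 1],
  [[0, 0, 0], [0.011, 0.195, 0.076], 1],
  [[0, 0, 0], [0.011, 0.195, 0.076], 1],
  [[0, 0, 0], [0.011, 0.195, 0.076], 1],
])

```text
clock: 8.73
ee_pos: [0.6148, 0.0586, 0.1938]
tcp_rot: [[0.986, -0.164, 0.001], [-0.164, -0.986, 0.0], [0.001, -0.0, -1.0]]
ft_force: [-0.2, -0.0, 0.9]
grip_width: -0.0001
```

Request:
arm_command([
  [[0, 0, 0], [0, 0, 0.002], 1],
  [[0, 0, 0], [0, 0, 0.004], 1],
  [[0, 0, 0], [0, 0, 0.006], 1],
  [[0, 0, 0], [0, 0, 0.007], 1],
  [[0, 0, 0], [0, 0, 0.008], 1],
  [[0, 0, 0], [0, 0, 0.009], 1],
  [[0, 0, 0], [0, 0, 0.009], 1],
  [[0, 0, 0], [0, 0, 0.009], 1],
])

```text
clock: 9.4
ee_pos: [0.6144, 0.0581, 0.1848]
tcp_rot: [[0.986, -0.165, 0.0], [-0.165, -0.986, 0.0], [0.0, -0.0, -1.0]]
ft_force: [-1.0, 1.0, 5.3]
grip_width: 0.0
```

Contact made at 5 N. I'll keep pressing in small steps to find the stop.

Request:
arm_command([
  [[0, 0, 0], [0, 0, 0.0005], 1],
  [[0, 0, 0], [0, 0, 0.001], 1],
  [[0, 0, 0], [0, 0, 0.001], 1],
  [[0, 0, 0], [0, 0, 0.001], 1],
])

```text
clock: 9.73
ee_pos: [0.6144, 0.0581, 0.1838]
tcp_rot: [[0.986, -0.165, 0.0], [-0.165, -0.986, 0.0], [0.0, -0.0, -1.0]]
ft_force: [-2.9, 0.8, 6.0]
grip_width: 0.0002
```

Request:
arm_command([
  [[0, 0, 0], [0, 0, 0.0005], 1],
  [[0, 0, 0], [0, 0, 0.001], 1],
  [[0, 0, 0], [0, 0, 0.001], 1],
  [[0, 0, 0], [0, 0, 0.001], 1],
])

```text
clock: 10.07
ee_pos: [0.6144, 0.0581, 0.183]
tcp_rot: [[0.986, -0.165, 0.0], [-0.165, -0.986, 0.0], [0.0, -0.0, -1.0]]
ft_force: [-3.0, -0.2, 7.2]
grip_width: -0.0004
```

Request:
arm_command([
  [[0, 0, 0], [0, 0, 0.0005], 1],
  [[0, 0, 0], [0, 0, 0.001], 1],
  [[0, 0, 0], [0, 0, 0.001], 1],
  [[0, 0, 0], [0, 0, 0.001], 1],
])

```text
clock: 10.4
ee_pos: [0.6143, 0.0581, 0.1825]
tcp_rot: [[0.986, -0.165, 0.001], [-0.165, -0.986, -0.0], [0.001, -0.0, -1.0]]
ft_force: [-3.0, 0.8, 10.1]
grip_width: 0.0003
```

Request:
arm_command([
  [[0, 0, 0], [0, 0, 0.0005], 1],
  [[0, 0, 0], [0, 0, 0.001], 1],
  [[0, 0, 0], [0, 0, 0.001], 1],
  [[0, 0, 0], [0, 0, 0.001], 1],
])

```text
clock: 10.73
ee_pos: [0.6144, 0.0581, 0.1824]
tcp_rot: [[0.986, -0.165, 0.001], [-0.165, -0.986, -0.0], [0.001, -0.0, -1.0]]
ft_force: [-5.7, -0.7, 14.8]
grip_width: 0.0001
```

Request:
arm_command([
  [[0, 0, 0], [0, 0, 0.0005], 1],
  [[0, 0, 0], [0, 0, 0.001], 1],
  [[0, 0, 0], [0, 0, 0.001], 1],
  [[0, 0, 0], [0, 0, 0.001], 1],
])

```text
clock: 11.07
ee_pos: [0.6144, 0.0581, 0.1824]
tcp_rot: [[0.986, -0.165, 0.002], [-0.165, -0.986, -0.0], [0.002, -0.0, -1.0]]
ft_force: [-7.8, 0.5, 19.3]
grip_width: -0.0
```

```bash
python3 look.py c
```

```text
[0.61442579 0.05814257 0.1823989 ] [-7.69041436 -0.37878197 19.96819655] 9.261372798396577e-05
```

View pics/c.png

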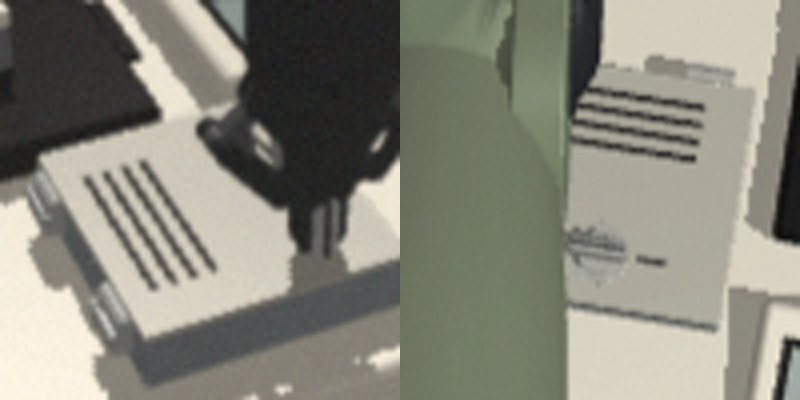

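The closed fingertips stand on bare plate (scene crop (320,240)), clear of the wing, which is unchanged at top crop (598,245). Height stuck at 0.1824 while the force rose from 10 to 20 N, so this is the rigid stop at the expected flush height. Handing in.

```bash
python3 -c "
from bench import *
print(sign_off()); print(get_state()['ee_pos'],get_state()['ft_force'])"
```

```text
the job is handed in; nothing more can be done
None
the job is handed in; nothing more can be done
```

I turned the fastener about 71° clockwise until its slot lined up with the grooves and let go of the wing. I then pressed the bare plate left of it with the closed fingertips until flush, and handed in at about 11 s while still pressing.

- **Fastener:** the gripper was about 0.4° past the estimated groove direction when I let go. A rough pixel check of the slot against the grooves agreed to about 1–2°; the enlarged picture had first hinted at a 1–2° shortfall. The wing looked unchanged in the last picture.
- **Cover:** the fingertips stopped at the height expected for a flush cover (TCP z 0.1824 m against 0.1825 m). They went no lower while the force rose from 10 to 20 N, so I took that as the rigid stop.
- **Other objects:** the arm stayed clear of the bottle, beaker and cuvette box by planned path and clearance. I did not re-check their positions in a final picture.
- **After hand-in:** no state could be read, so the hold during the final second is unconfirmed.

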